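# Slide the tall seedling pot under the seeder and trigger it

## Task

Push the tallest of the pots, low on its foot so that it slides upright over the bench without tipping or being lifted, into the open bay under the seeder's drop tube until it stands against the bay's back stop. Only then press the seeder's push button fully down with a fingertip and let go. Leave the pot home in the bay and do not disturb the other pots, the jar or the tools.

Things in the scene. Friction and masses are not known exactly. Their poses are not given: they have to be found in the camera images.
- tall_pot: The tallest pot: a narrow black deep-root tube, 40 mm in diameter (46 at the lip), rising from a flat grey round foot 76 mm in diameter and 26 mm high; 200 mm tall in all, about 0.35 kg, loose and upright on the bench (friction about 0.6). Origin at the centre of its underside, z up along the tube. Pushed on its foot it slides; pushed higher than about 50 mm above the bench it may tip.
- bay_home (a point): Where the centre of the tall pot's underside is when fully home: on the bench in the bay of the fixed seeder, below its drop tube, 38.5 mm in front of the back stop's face. x points along the bay from mouth to back stop (the way to push), z up. The drop tube ends 237 mm above this point and bends back to a seeder head on a post 120 mm behind it.
- bay_mouth (a point): Middle of the bay's mouth, on the bench 50 mm before bay_home, same axes. The steel fences are 30 mm high; the bay has no floor, the pot slides on the bench. The mouth is 150 mm wide inside; the fences narrow to 98 mm inside at 12 mm before bay_home and run parallel from there to the back stop.
- trigger_top (a point): Centre of the top of the seeder's push button: a black round button 40 mm in diameter on a flat grey round base 56 mm in diameter that is fixed to the bench on the left or right of the bay, its top 22 mm above the bench when up. It is pressed straight down.
- trigger (a joint): Travel of the push button in m: 0 up, 0.006 fully down. A spring brings it back; it takes 1.5 N to start it moving and 5 N to hold it fully down.
- short_pot_a: Bystander: the shortest pot, the same tube and foot (76 mm in diameter) but 90 mm tall, loose. Origin at the centre of its underside.
- short_pot_b: Bystander: a pot like it, foot 76 mm in diameter, 120 mm tall, loose. Origin at the centre of its underside.
- seed_jar: Bystander: a clear jar with a white cap and a paper label, 76 mm in diameter, 130 mm tall, loose, on the other side of the bay from the button. Origin at the centre of its underside.
- brush: Bystander: a hand brush lying on the bench to the left, about 30 mm high or less. Origin at its middle, underside.
- dibber: Bystander: a wooden dibber with a steel point, 200 mm long, 26 mm thick, lying on the bench to the right. Origin near its middle, underside.
There are look-alikes about, which are no part of the job. Of the things shaped like the part that bears trigger_top, the grey one is meant.

How it is judged:
On the way, in this order (a step that is already met when the one before it is completed fails the run):
1. the tall pot stands home in the bay, upright, against the back stop (x of tall_pot in the frame of bay_home above -0.008 m and horizontal distance between tall_pot and bay_home below 0.016 m and angle between tall_pot's own z axis and vertical below 0.08 rad and height (world z) of tall_pot below 0.006 m), for 0.2 s.
2. the button is pressed fully down (value of joint trigger above 0.0048 m), for 0.05 s.
At the end, for the whole second after the job is handed in: The tall pot stands upright (within 0.08 rad) on the bench at bay_home, no more than 8 mm short of it along the bay and within 16 mm of it in all, at rest; the button has been pressed down at least 4.8 mm after the pot came home and is up again; every bystander is within 30 mm of where it stood (all of step 1 and value of joint trigger below 0.0015 m and linear speed of tall_pot below 0.02 m/s and distance of each of short_pot_a, short_pot_b, seed_jar, brush, dibber from where it was at the start of the episode below 0.03 m); the robot touches nothing.
It fails at once if the tall pot is tipped (more than 0.3 rad) (angle between tall_pot's own z axis and vertical above 0.3 rad).
It fails at once if the tall pot is lifted (underside centre more than 12 mm above the bench) (height (world z) of tall_pot above 0.012 m).
It fails at once if the button is pressed while the tall pot is not home in the bay (value of joint trigger above 0.003 m and not (x of tall_pot in the frame of bay_home above -0.012 m and horizontal distance between tall_pot and bay_home below 0.02 m)).
It fails at once if a bystander is moved more than 30 mm (distance of any of short_pot_a, short_pot_b, seed_jar, brush, dibber from where it was at the start of the episode above 0.03 m).
It fails at once if a short pot or the jar is tipped (angle between any of short_pot_a, short_pot_b, seed_jar's own z axis and vertical above 0.5 rad).
It also fails if it takes over 64 s, if anything falls off the work surface, if the arm or the gripper's body presses on something with over 40 N, if the wrist force passes 120 N, or if a joint passes its speed limit or range.

## Robot

A 7-joint arm with a two-finger parallel gripper is mounted at the origin on the work surface. World frame = base frame: x ahead of the robot, y to its left, z up, the work surface at z = 0. Lengths are in m, angles in rad, forces in N, time in s.
With the tool pointing down it reaches from about 0.425 to 0.925 m from the base axis. Payload 6.8 kg.
Tool frame: the origin (TCP) lies at the very end of the fingers, on their centre line; the grasp point (between the pads) lies 19 mm behind it; z points along the fingers, y is the line along which they close (so a half turn about z gives the same grasp; the last joint's range is limited). The gripper opens to 85 mm and grips with 20 to 120 N. Pads are 22 mm wide; open, the fingers measure 114 mm over their backs; the gripper's body (76 mm by 85 mm) begins 54 mm behind the grasp point. The pads swing forward as they close: fully open they stand 13 mm farther back than shut.
Start: joints at [1.001, 0.477, 0.022, 1.555, -0.011, 1.109, -0.083], TCP at [0.301, -0.604, 0.231] pointing down, gripper open.
Joint ranges: [-2.96, 2.96], [-0.34, 2.1], [-1.41, 1.46], [0.24, 2.44], [-1.37, 4.51], [0.17, 1.92], [-2.96, 2.96]. Speed limits (rad/s): [2.39, 2.39, 3.14, 3.14, 3.14, 3.14, 3.14].

## Interface

Orientations are given as a rotation vector (axis times angle).
In Python, from bench import get_obs, viewer, r gives the robot as it stands. The module is installed in compiled form; this text tells all that it offers.
- The arm moves only by the tool play_rows, never from a script. Its argument "commands" is a list that holds one entry, the list of rows, each a list of 5 numbers: the gripper's target within -1 to 1 (shut at 1, half-way at 0, fully open at -1), then the shift along the tool's x, y, z scaled (see below), then the turn about the tool's z scaled (see below). A call has 1 to 12 rows; each row is the pose to reach, as a shift and turn from the pose commanded when the call began, along the tool's axes at that moment; what a row does not reach only later rows make up. The controller multiplies each number of a shift by 0.2 m and each number of a turn by pi/2 rad. A row lasts 1/12 s, in which the tool goes at most 41.7 mm and 7.16 degrees, less where a joint would pass 70% of its speed; a pose out of reach is approached as far as the arm can. A call with a number of a shift or a turn outside -1 to 1 is refused whole. A call with a gripper value outside its range is refused whole. The fingers move at their own pace and stop on an object; "grip_force" is the grip in N (left out, the last holds). Time passes only in rows, so rows that repeat a pose let the fingers close. It gives the time, the measured TCP pose, the force, the opening and the grip force at its end, in the units of the state.
- get_obs(): the state, without advancing time (a new reading comes with each control period).
- viewer.grab_frame(name): name is "side" or "top" or "wrist"; returns a dict with "pixels" (384x512x3 uint8, red, green, blue), "fovy" (degrees; the focal length in pixels is half the picture's height over the tangent of half this angle, whatever the lens; pixels are square), "cx", "cy" (the principal point, pixels), "world_to_cam" (4x4, takes a point from world to camera coordinates); the wrist camera has in their place "hand_eye" (4x4, takes a point from camera to tool coordinates, whose origin is the TCP and whose axes are the flange's). Camera axes: x right, y up, looking along -z (the intrinsics and any distortion apply to the point x, -y, -z); pixel columns grow to the right and rows downward; lengths in m; the calibration is good to about 2 mm. A picture is of the moment at which its call begins: read the wrist's pose just before it. There is no depth.
- r.hand_in(): hands the job in; it is judged then, once.
Trained networks look in a picture, given as the dict that the camera call returned (one of the last four; its "shot" number tells which), for a name from the list of things; names that differ only in an ending like _2 or _b are one class to them, and where a whole thing is asked for, a point or a joint stands for the part that bears it (a point fixed in the world has none). Each returns a list of dicts, best first, with "score" (0 to 1); they miss things now and then, are a little off and sometimes report something else, mostly with a low value. They report only what shows in the picture. A call takes as long as a camera call. They do not tell look-alikes from the thing itself.
- viewer.trace(picture, thing): "pixels" (384x512 bool, what is visible of it) and "rect" ([left, top, right, bottom] in pixels, round what is visible of it).
The state is a dict: "clock": time; "joints": joint angles; "qvel": joint speeds; "tau": joint torques, N m; "tcp_pos": TCP position; "orientation": TCP orientation; "contact_force": force on the tool from outside, world axes, zero at the start; "moment": the same for the moment, N m; "grip_width": finger opening in m; "gripper_force": force on a finger pad.
Only numpy, scipy, OpenCV 4.12 (cv2) and the standard library are available. Lean on these libraries where they do the work, as an engineer would, in place of code of your own. Each camera call takes 0.05 s, during which the arm holds its last target. There are 200 camera calls.

## Working session

There is one attempt and no reset: what is moved stays moved. The work goes in short steps, Python scripts to look and compute and a tool call to move; the robot and the scene stay as the last step left them, time stands still between calls to the robot, and variables do not carry over. Pictures are saved under pics/ and viewed, at most 11 in all, crops included, and the job is handed in when it is done.

Besides the shell and the picture viewer there is one more tool, called as name([rows], argument=value, ...), one row to a line, values as JSON. play_rows: Moves the arm, as the interface text tells. Shifts and turns lie within -1 to 1; 1 stands for 0.2 m of shift or pi/2 rad of turn. Its arguments: {"type":"object","properties":{"commands":{"type":"array","items":{"type":"array","items":{"type":"array","items":{"type":"number","minimum":-1,"maximum":1}}}},"grip_force":{"type":"number"}},"required":["commands"]}

```bash
mkdir -p pics
python3 - <<'E'
from bench import get_obs, viewer, r
import cv2,numpy as np
o=get_obs(); print({k:np.round(v,3) for k,v in o.items()})
ims=[]
for n in ["side","top"]:
    f=viewer.grab_frame(n); print(n,{k:np.round(v,4).tolist() for k,v in f.items() if k!="pixels"})
    ims.append(f["pixels"][:,:,::-1])
    for t in ["tall_pot","short_pot_a","trigger_top","seed_jar","brush","dibber"]:
        print(t,[(round(d["score"],2),np.round(d["rect"]).tolist(), np.round(np.argwhere(d["pixels"]).mean(0)[::-1],1).tolist()) for d in viewer.trace(f,t)])
    cv2.imwrite(f"pics/{n}0.png",cv2.resize(ims[-1],(800,600),interpolation=cv2.INTER_CUBIC))
E
```

```text
{'clock': np.float64(0.0), 'joints': array([ 1.001,  0.478,  0.022,  1.556, -0.012,  1.109, -0.083]), 'qvel': array([-0.001, -0.001, -0.   ,  0.   , -0.   ,  0.   , -0.001]), 'tau': array([-1.0000e-03, -5.9645e+01,  1.6080e+00, -2.8120e+01,  1.3000e-02,
        9.0000e-03,  0.0000e+00]), 'tcp_pos': array([ 0.3  , -0.604,  0.23 ]), 'orientation': array([-3.057e+00, -7.180e-01,  1.000e-03]), 'contact_force': array([ 0.371,  0.395, -0.531]), 'moment': array([-0.033, -0.019,  0.057]), 'gripper_force': np.float64(0.0), 'grip_width': np.float64(0.086)}
side {'fovy': 43.6934, 'cx': 250.6798, 'cy': 193.0189, 'world_to_cam': [[-0.9038, -0.4274, 0.02, 0.4976], [0.2982, -0.5957, 0.7458, -0.2061], [-0.3068, 0.6801, 0.6659, -1.213], [0.0, 0.0, 0.0, 1.0]], 'shot': 1}
tall_pot [(0.79, [258.0, 156.0, 280.0, 225.0], [269.4, 193.2])]
short_pot_a [(0.94, [219.0, 239.0, 247.0, 293.0], [233.1, 268.0]), (0.57, [298.0, 137.0, 319.0, 170.0], [308.2, 155.6])]
trigger_top [(0.49, [148.0, 234.0, 164.0, 248.0], [157.0, 239.4]), (0.45, [219.0, 232.0, 233.0, 246.0], [223.1, 238.6]), (0.44, [185.0, 219.0, 198.0, 2
[... 635 characters left out ...]
_pot [(0.72, [241.0, 203.0, 265.0, 233.0], [252.1, 217.0]), (0.61, [167.0, 165.0, 178.0, 180.0], [171.4, 171.1])]
short_pot_a [(0.67, [152.0, 212.0, 181.0, 237.0], [165.4, 222.8]), (0.64, [81.0, 225.0, 148.0, 260.0], [111.8, 240.3])]
trigger_top [(0.72, [195.0, 153.0, 210.0, 165.0], [201.6, 158.9]), (0.66, [196.0, 190.0, 206.0, 201.0], [199.8, 194.8]), (0.64, [162.0, 166.0, 176.0, 179.0], [170.8, 171.3]), (0.44, [167.0, 136.0, 182.0, 146.0], [172.9, 140.5])]
seed_jar [(0.95, [327.0, 151.0, 364.0, 182.0], [342.7, 165.6]), (0.65, [224.0, 35.0, 281.0, 166.0], [253.8, 89.8])]
brush [(0.75, [82.0, 224.0, 150.0, 259.0], [111.9, 240.0])]
dibber [(0.76, [370.0, 230.0, 434.0, 244.0], [398.8, 236.3])]
```

View pics/top0.png

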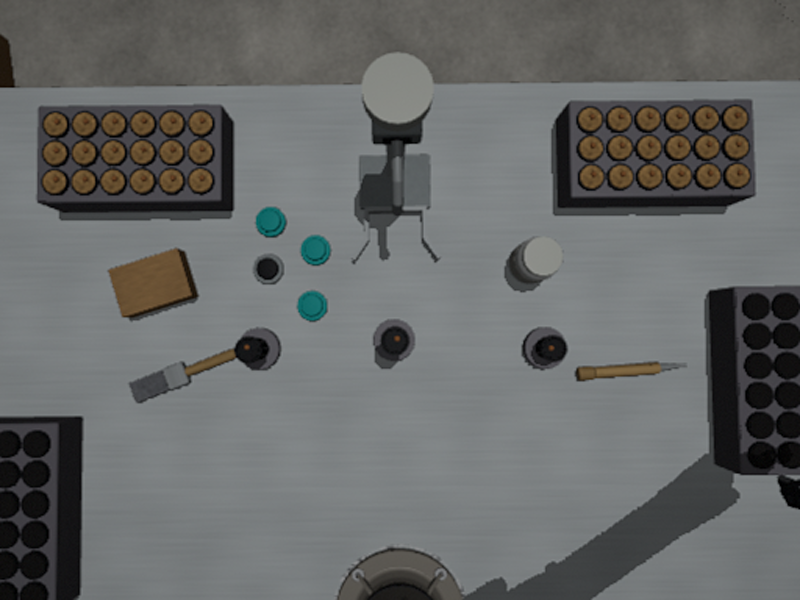

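View pics/side0.png

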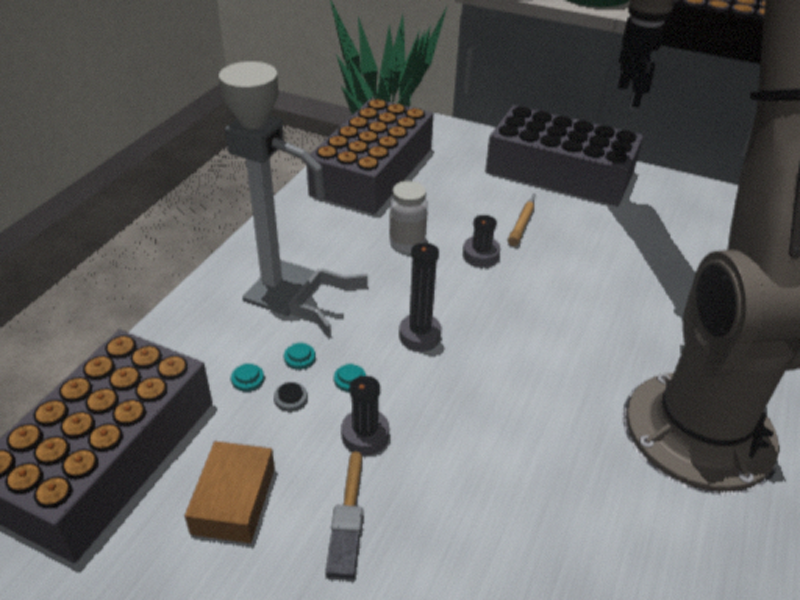

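The top view (zoomed ×1.5625) shows the tall pot's foot near (394,340), the grey button at (268,268) among three teal look-alikes, and the bay with its mouth tips near (355,262) and (437,260). The short pots are at (260,348) and (545,348), with the jar at (537,258). The side view agrees.

```bash
cat > h.py <<'E'
from bench import get_obs, viewer, r
import cv2,numpy as np
def foc(f): return 192/np.tan(np.radians(f["fovy"])/2)
def cam2world(f,o=None):
    if "hand_eye" in f:
        T=np.eye(4);T[:3,:3]=cv2.Rodrigues(np.array(o["orientation"],float))[0];T[:3,3]=o["tcp_pos"]
        return T@np.array(f["hand_eye"])
    return np.linalg.inv(f["world_to_cam"])
def onz(f,u,v,z,o=None):
    M=cam2world(f,o);F=foc(f)
    d=M[:3,:3]@np.array([(u-f["cx"])/F,-(v-f["cy"])/F,-1]);c=M[:3,3]
    return c+d*(z-c[2])/d[2]
def proj(f,p,o=None):
    q=np.linalg.inv(cam2world(f,o))@np.r_[p,1];F=foc(f)
    return np.array([f["cx"]+F*q[0]/-q[2],f["cy"]-F*q[1]/-q[2]])
E
python3 - <<'E'
from h import *
f=viewer.grab_frame("top"); p=f["pixels"][:,:,::-1]
for n,u,v,z in [("pot foot",252.3,217.7,.02),("button",171.3,171.3,.022),("shortL",167,223,.02),("shortR",348,223,.02),("jar",345,165,.13),("tipL",227,168,.03),("tipR",279.5,167,.03)]:
    print(n,np.round(onz(f,u,v,z),4))
cv2.imwrite("pics/crop1.png",cv2.resize(p[125:240,215:295],None,fx=5,fy=5,interpolation=cv2.INTER_CUBIC))
w=viewer.grab_frame("wrist");print({k:np.round(v,4).tolist() for k,v in w.items() if k!="pixels"})
E
```

```text
pot foot [0.4929 0.0025 0.02  ]
button [0.6269 0.2318 0.022 ]
shortL [0.4802 0.2444 0.02  ]
shortR [ 0.4753 -0.2686  0.02  ]
jar [ 0.6285 -0.2394  0.13  ]
tipL [0.634  0.0728 0.03  ]
tipR [ 0.6355 -0.0758  0.03  ]
{'fovy': 58.9998, 'cx': 249.2033, 'cy': 201.1524, 'hand_eye': [[-0.0008, 0.9582, 0.2862, 0.0733], [1.0, 0.0007, 0.0004, 0.0001], [0.0002, 0.2862, -0.9582, -0.1427], [0.0, 0.0, 0.0, 1.0]], 'shot': 4}
```

View pics/crop1.png

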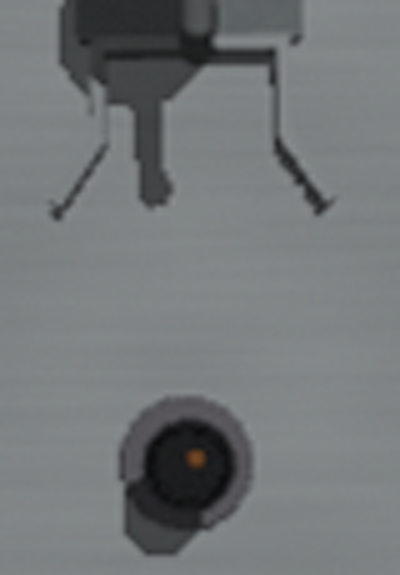

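The crop shows the foot's circle centred at about (186,461). The fence tips are at (57,213) and (323,207), the inner corners at (108,145) and (277,140), and the foot of the back stop's face is near row 62.

Run:
```python
from h import *
f=viewer.grab_frame("top")
g=lambda a,b,z:onz(f,a/5+215-.1*4,b/5+125-.4,z)
P={n:g(*v) for n,v in dict(foot=(186,461,.026),tipL=(57,213,.03),tipR=(323,207,.03),cL=(108,145,.03),cR=(277,140,.03),bsL=(110,62,0),bsR=(270,60,0),bstL=(110,50,.03),bstR=(270,49,.03)).items()}
for n,v in P.items(): print(n,np.round(v,4))
m=(P["tipL"]+P["tipR"])/2;c=(P["cL"]+P["cR"])/2
d=P["tipR"]-P["tipL"];d2=P["cR"]-P["cL"]
print("mid",m,c,"yaw deg",np.degrees(np.arctan2(d[0],-d[1])),np.degrees(np.arctan2(d2[0],-d2[1])))
o=get_obs();R=cv2.Rodrigues(np.array(o["orientation"]))[0];print(R)
```

```text
foot [0.4955 0.004  0.026 ]
tipL [0.6363 0.0756 0.03  ]
tipR [ 0.6383 -0.075   0.03  ]
cL [0.6748 0.0464 0.03  ]
cR [ 0.6767 -0.0494  0.03  ]
bsL [0.7275 0.0456 0.    ]
bsR [ 0.7278 -0.0475  0.    ]
bstL [0.7291 0.0449 0.03  ]
bstR [ 0.7288 -0.0461  0.03  ]
mid [6.37344574e-01 3.04725673e-04 3.00000000e-02] [ 0.67577262 -0.00149407  0.03      ] yaw deg 0.7585015555463313 1.1671178999544474
[[ 8.95255687e-01  4.45552751e-01  3.51825291e-05]
 [ 4.45552752e-01 -8.95255686e-01 -2.90299032e-05]
 [ 1.85630060e-05  4.16648587e-05 -9.99999999e-01]]
```

play_rows([
  [[-0.2,0.67,-0.78,-0.35,-0.705],[-0.2,0.67,-0.78,-0.35,-0.705],[-0.2,0.67,-0.78,-0.35,-0.705],[-0.2,0.67,-0.78,-0.35,-0.705],[-0.2,0.67,-0.78,-0.35,-0.705],[-0.2,0.67,-0.78,-0.35,-0.705],[-0.2,0.67,-0.78,-0.35,-0.705],[-0.2,0.67,-0.78,-0.35,-0.705],[-0.2,0.67,-0.78,-0.35,-0.705],[-0.2,0.67,-0.78,-0.35,-0.705],[-0.2,0.67,-0.78,-0.35,-0.705],[-0.2,0.67,-0.78,-0.35,-0.705]],
])

```text
clock: 1.85
tcp_pos: [0.3511, -0.405, 0.3013]
orientation: [2.227, 2.216, 0.0]
contact_force: [-0.3, -0.1, -0.1]
grip_width: 0.0512
gripper_force: 0.0
```

play_rows([
  [[-0.2,1.0,0.27,0,0],[-0.2,1.0,0.27,0,0],[-0.2,1.0,0.27,0,0],[-0.2,1.0,0.27,0,0],[-0.2,1.0,0.27,0,0],[-0.2,1.0,0.27,0,0],[-0.2,1.0,0.27,0,0]],
])

```text
clock: 2.43
tcp_pos: [0.4064, -0.2029, 0.3017]
orientation: [2.219, 2.223, 0.0]
contact_force: [0.0, 0.2, 0.3]
grip_width: 0.0506
gripper_force: 0.0
```

play_rows([
  [[-0.2,0.52,0,0,0],[-0.2,0.52,0,0,0],[-0.2,0.52,0,0,0],[-0.2,0.52,0,0,0],[-0.2,0.52,0,0.3,0],[-0.2,0.52,0,0.3,0],[-0.2,0.52,0,0.3,0]],
])

```text
clock: 3.02
tcp_pos: [0.4029, -0.1025, 0.2378]
orientation: [-2.223, -2.211, 0.006]
contact_force: [-0.1, -0.2, 0.3]
grip_width: 0.0511
gripper_force: 0.0
```

Run:
```python
from h import *
o=get_obs();print(np.round(o["joints"],3),o["tcp_pos"])
w=viewer.grab_frame("wrist")
for t in ["tall_pot"]:
    print([(d["score"],d["rect"]) for d in viewer.trace(w,t)])
cv2.imwrite("pics/w1.png",w["pixels"][:,:,::-1])
```

```text
[ 0.59   0.071 -0.506  2.096  0.04   0.991  0.058] [ 0.40288886 -0.10247372  0.23778214]
[(0.85, [300.7, 0.0, 486.0, 103.8])]
```

play_rows([
  [[-0.2,0,-0.05,0.9,0],[-0.2,0,-0.05,0.9,0],[-0.2,0,-0.05,0.9,0],[-0.2,0,-0.05,0.9,0],[-0.2,0,-0.05,0.9,0],[-0.2,0,-0.05,0.9,0],[-0.2,0,-0.05,0.9,0]],
])

```text
clock: 3.7
tcp_pos: [0.3971, -0.1018, 0.0621]
orientation: [2.224, 2.218, 0.001]
contact_force: [1.2, -0.2, -0.4]
grip_width: 0.051
gripper_force: 0.0
```

Run:
```python
from h import *
o=get_obs();print(np.round(o["joints"],3),o["tcp_pos"],o["orientation"],o["contact_force"])
f=viewer.grab_frame("side");a=f["pixels"][:,:,::-1]
g=viewer.grab_frame("top");b=g["pixels"][:,:,::-1]
c=np.hstack([cv2.resize(a[130:280,220:370],(400,400)),cv2.resize(b[170:290,190:310],(400,400))])
cv2.imwrite("pics/c2.png",c)
```

```text
[ 0.485  0.356 -0.444  2.279  0.288  0.556 -0.184] [ 0.39706452 -0.10176837  0.06209249] [2.22411667e+00 2.21753328e+00 5.90516232e-04] [ 1.23237965 -0.19089918 -0.38632519]
```

View pics/c2.png

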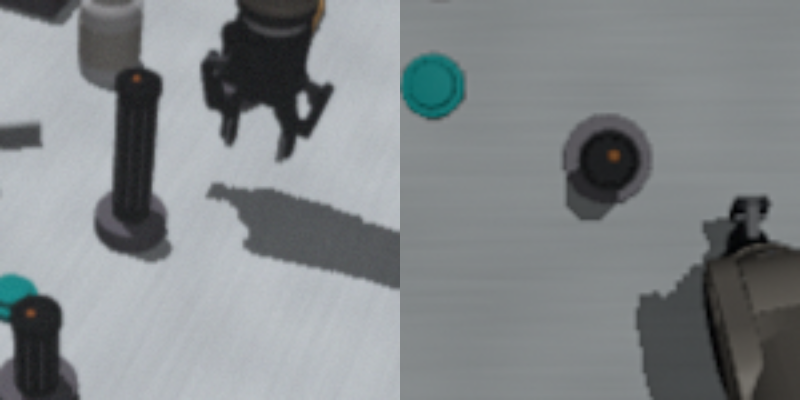

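Left half: the gripper stands behind and to the right of the tall pot, and its knuckles stick out well beyond the finger backs. Pushing square with a finger back would put a knuckle on the tube. I'll push with the outer corner of the fully open finger instead, with the tool turned so that the knuckles and body clear the tube.

play_rows([
  [[-1,0,0,0,-0.633],[-1,0,0,0,-0.633],[-1,0,0,0,-0.633],[-1,0,0,0,-0.633],[-1,0,0,0,-0.633],[-1,0,0,0,-0.633],[-1,0,0,0,-0.633],[-1,0,0,0,-0.633],[-1,0,0,0,-0.633],[-1,0,0,0,-0.633]],
])

```text
clock: 4.63
tcp_pos: [0.3971, -0.1018, 0.0627]
orientation: [0.902, 3.006, -0.001]
contact_force: [-0.5, 0.3, 0.1]
grip_width: 0.0851
gripper_force: 0.0
```

```bash
cat >> h.py <<'E'
def state():
    o=get_obs();R=cv2.Rodrigues(np.array(o["orientation"],float))[0]
    print("t",round(float(o["clock"]),2),"tcp",np.round(o["tcp_pos"],4),"yawx",round(float(np.degrees(np.arctan2(R[1,0],R[0,0]))),2),"F",np.round(o["contact_force"],1),"j",np.round(o["joints"],2))
    return o,R
def duo(name,s,t):
    a=viewer.grab_frame("side");b=viewer.grab_frame("top")
    f=lambda p,q:cv2.resize(p["pixels"][q[1]:q[3],q[0]:q[2],::-1],(400,int(400*(q[3]-q[1])/(q[2]-q[0]))),interpolation=cv2.INTER_CUBIC)
    A,B=f(a,s),f(b,t);h=min(len(A),len(B));cv2.imwrite(name,np.hstack([A[:h],B[:h]]));return a,b
E
python3 - <<'E'
from h import *
o,R=state()
a,b=duo("pics/c3.png",(220,130,340,280),(220,180,320,305))
p=np.array(o["tcp_pos"])
for n,q in dict(tcp=(0,0,0),tipcorner=(-.011,.057,-.013)).items():
    P=p+R@np.array(q);print(n,P,"side",((proj(a,P)-[220,130])*400/120).round(),"top",((proj(b,P)-[220,180])*4).round()+[400,0])
E
```

```text
t 4.63 tcp [ 0.3971 -0.1018  0.0627] yawx 146.6 F [-0.5  0.3  0.1] j [ 0.69  0.4  -0.68  2.27  0.45  0.6   0.66]
tcp [ 0.39706175 -0.10180839  0.0627498 ] side [317. 187.] top [684. 290.]
tipcorner [ 0.43758049 -0.06025732  0.07581655] side [257. 190.] top [624. 232.]
```

View pics/c3.png

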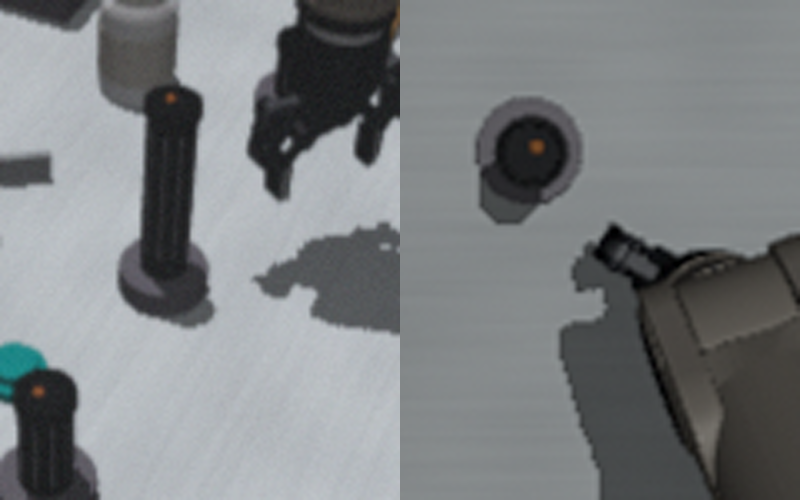

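Run:
```python
from h import *
o,R=state();p=np.array(o["tcp_pos"]);b=viewer.grab_frame("top");a=viewer.grab_frame("side")
for z in (.11,.13,.15):
  for q in [(595,250),(615,225),(665,255),(635,285)]:
    P=onz(b,220+(q[0]-400)/4,180+q[1]/4,z);print(z,q,(1000*R.T@(P-p)).round(1))
# tip end in side crop: (265..290,198) assume z tip 
for q in [(266,192),(284,198)]:
    P=onz(a,220+q[0]*.3,130+q[1]*.3,.0757);print((1000*R.T@(P-p)).round(1))
for q in [(249,150),(262,160)]:
  for z in (.09,.11):
    P=onz(a,220+q[0]*.3,130+q[1]*.3,z);print("kn",z,(1000*R.T@(P-p)).round(1))
```

```text
t 4.73 tcp [ 0.3965 -0.1015  0.0622] yawx 146.65 F [ 0.1 -1.1  0.3] j [ 0.69  0.4  -0.68  2.27  0.45  0.6   0.66]
0.11 (595, 250) [  7.9  69.5 -47.8]
0.11 (615, 225) [-13.   67.2 -47.8]
0.11 (665, 255) [-14.3  29.  -47.8]
0.11 (635, 285) [ 12.9  35.1 -47.8]
0.13 (595, 250) [  7.3  70.9 -67.8]
0.13 (615, 225) [-13.3  68.7 -67.8]
0.13 (665, 255) [-14.5  31.2 -67.8]
0.13 (635, 285) [ 12.2  37.1 -67.8]
0.15 (595, 250) [  6.7  72.4 -87.8]
0.15 (615, 225) [-13.5  70.2 -87.8]
0.15 (665, 255) [-14.7  33.3 -87.8]
0.15 (635, 285) [ 11.6  39.1 -87.8]
[ -5.7  51.7 -13.5]
[  8.1  43.1 -13.5]
kn 0.09 [-44.4  43.2 -27.7]
kn 0.11 [-25.5  58.6 -47.7]
kn 0.09 [-28.1  41.3 -27.7]
kn 0.11 [ -9.5  56.8 -47.8]
```

play_rows([
  [[-1,0,0,0.15,0],[-1,0,0,0.3,0],[-1,0,0,0.33,0],[-1,0,0,0.33,0],[-1,0.07,0.15,0.33,0],[-1,0.154,0.306,0.33,0],[-1,0.154,0.306,0.33,0],[-1,0.154,0.306,0.33,0]],
])

```text
clock: 5.5
tcp_pos: [0.4047, -0.0307, -0.0032]
orientation: [0.888, 3.011, 0.002]
contact_force: [-0.1, -0.2, -0.2]
grip_width: 0.0855
gripper_force: 0.0
```

```bash
cat >> h.py <<'E'
def pot(b=None):
    """foot circle centre in the top picture from the network mask's visible left/right/top foot edge"""
    b=b or viewer.grab_frame("top")
    ds=[d for d in viewer.trace(b,"tall_pot") if d["rect"][3]-d["rect"][1]>18]
    return b,[(round(d["score"],2),np.round(d["rect"],1).tolist()) for d in ds]
E
python3 - <<'E'
from h import *
o,R=state()
a,b=duo("pics/c4.png",(220,150,340,260),(220,180,320,305))
print(pot(b)[1])
p=np.array(o["tcp_pos"]);q=p+R@np.array((-.011,.053,-.013))
print(q,"side",((proj(a,q)-[220,150])*400/120).round(),"top",((proj(b,q)-[220,180])*4).round()+[400,0])
E
```

```text
t 5.5 tcp [ 0.4047 -0.0307 -0.0032] yawx 147.15 F [-0.1 -0.2 -0.2] j [ 0.38  0.52 -0.54  2.31  0.63  0.45  0.32]
[(0.77, [241.4, 203.3, 262.0, 233.6]), (0.32, [223.1, 36.1, 280.7, 168.2])]
[0.44270642 0.00789801 0.00989079] side [215. 229.] top [522. 221.]
```

View pics/c4.png

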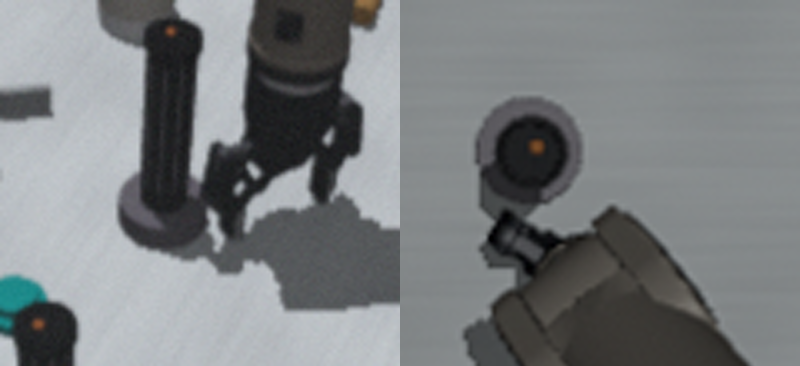

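play_rows([
  [[-1,-0.01,-0.015,0,0],[-1,-0.03,-0.002,0,0],[-1,-0.05,0.012,0,0],[-1,-0.07,0.025,0,0],[-1,-0.09,0.038,0,0],[-1,-0.11,0.05,0,0],[-1,-0.13,0.063,0,0],[-1,-0.152,0.077,0,0],[-1,-0.152,0.077,0,0]],
])

```text
clock: 6.4
tcp_pos: [0.4387, -0.0364, -0.0047]
orientation: [0.895, 3.01, 0.002]
contact_force: [-1.5, 0.1, -1.3]
grip_width: 0.0852
gripper_force: 0.5
```

Run:
```python
from h import *
o,R=state()
a,b=duo("pics/c5.png",(220,150,340,260),(220,180,320,305))
print(pot(b)[1])
# foot: template match of the initial-type foot via Hough near pot
g=cv2.resize(b["pixels"][150:250,215:290],None,fx=8,fy=8,interpolation=cv2.INTER_CUBIC)
c=cv2.HoughCircles(cv2.medianBlur(cv2.cvtColor(g,cv2.COLOR_RGB2GRAY),7),cv2.HOUGH_GRADIENT_ALT,1.5,50,param1=60,param2=.5,minRadius=92,maxRadius=120)
print(None if c is None else [(np.round(onz(b,215+x/8-.44,150+y/8-.44,.026),4),rr/8) for x,y,rr in c[0]])
```

```text
t 6.4 tcp [ 0.4387 -0.0364 -0.0047] yawx 146.87 F [-1.5  0.1 -1.3] j [ 0.4   0.56 -0.55  2.23  0.62  0.5   0.36]
[(0.62, [240.3, 195.7, 265.6, 226.1])]
None
```

View pics/c5.png

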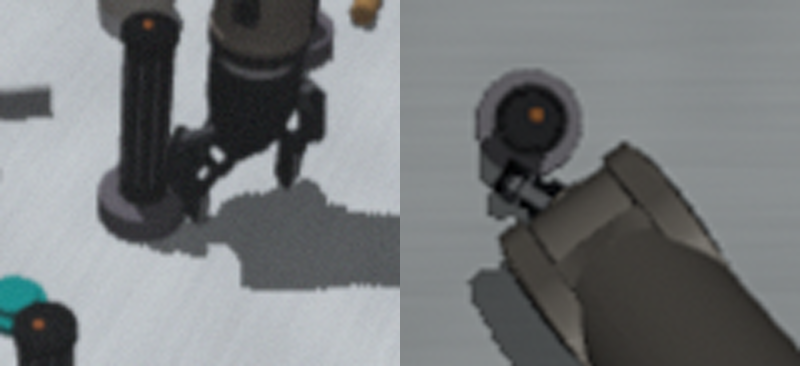

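The pot slid about 19 mm straight ahead and stayed upright. Its foot circle went from centre (529,149) to (529,122), and the knuckle is clear of the tube. I'll push on in steps, tracking the orange dot on the tube's top.

play_rows([
  [[-1,-0.02,0.013,0,0],[-1,-0.04,0.026,0,0],[-1,-0.063,0.041,0,0],[-1,-0.084,0.055,0,0],[-1,-0.105,0.068,0,0],[-1,-0.126,0.082,0,0],[-1,-0.147,0.096,0,0],[-1,-0.168,0.11,0,0],[-1,-0.188,0.123,0,0],[-1,-0.188,0.123,0,0]],
])

```text
clock: 7.38
tcp_pos: [0.4838, -0.0365, -0.0046]
orientation: [0.896, 3.01, 0.002]
contact_force: [0.1, -0.4, 0.3]
grip_width: 0.0854
gripper_force: 0.2
```

```bash
cat >> h.py <<'E'
def dot(b):
    h=cv2.cvtColor(b["pixels"],cv2.COLOR_RGB2HSV)
    m=cv2.inRange(h,(5,130,70),(20,255,255));m[:,:225]=0;m[:,285:]=0;m[:130]=0;m[250:]=0
    ys,xs=np.nonzero(m);return (xs.mean(),ys.mean(),len(xs)) if len(xs) else None
def track():
    o,R=state();b=viewer.grab_frame("top");d=dot(b);print(d,pot(b)[1])
    if d: 
        P=onz(b,d[0],d[1],.2);print("dot pos",np.round(P,4),"minus tcp",np.round(P-o["tcp_pos"],4))
    return o,R,b
E
python3 - <<'E'
from h import *
track()
f0=cv2.imread("pics/top0.png");f=dict(pixels=cv2.resize(f0,(512,384),interpolation=cv2.INTER_AREA)[:,:,::-1].copy())
d=dot(f);b=viewer.grab_frame("top");print("initial dot",d,onz(b,d[0],d[1],.2) if d else None)
E
```

```text
t 7.38 tcp [ 0.4838 -0.0365 -0.0046] yawx 146.86 F [ 0.1 -0.4  0.3] j [ 0.4   0.61 -0.55  2.13  0.6   0.56  0.39]
(np.float64(253.88888888888889), np.float64(189.66666666666666), 9) [(0.78, [237.9, 178.2, 265.2, 206.8])]
dot pos [ 5.625e-01 -2.000e-04  2.000e-01] minus tcp [0.0787 0.0363 0.2046]
initial dot (np.float64(254.0), np.float64(216.0), 9) [4.98255744e-01 1.71061740e-04 2.00000000e-01]
```

play_rows([
  [[-1,-0.021,0.014,0,0],[-1,-0.042,0.027,0,0],[-1,-0.063,0.041,0,0],[-1,-0.084,0.055,0,0],[-1,-0.105,0.068,0,0],[-1,-0.126,0.082,0,0],[-1,-0.147,0.096,0,0],[-1,-0.168,0.11,0,0],[-1,-0.189,0.123,0,0],[-1,-0.21,0.137,0,0],[-1,-0.23,0.15,0,0],[-1,-0.251,0.164,0,0]],
])

```text
clock: 8.53
tcp_pos: [0.5426, -0.0365, -0.0047]
orientation: [-0.895, -3.011, 0.0]
contact_force: [-3.3, 0.5, 0.1]
grip_width: 0.0853
gripper_force: 1.2
```

```bash
python3 -c "
from h import *
track()"
```

```text
t 8.53 tcp [ 0.5426 -0.0365 -0.0047] yawx 146.88 F [-3.3  0.5  0.1] j [ 0.39  0.67 -0.56  1.99  0.58  0.64  0.44]
(np.float64(254.66666666666666), np.float64(165.88888888888889), 9) [(0.81, [240.8, 155.8, 262.8, 185.5]), (0.62, [335.2, 211.0, 360.5, 236.8])]
dot pos [ 0.6208 -0.0027  0.2   ] minus tcp [0.0782 0.0338 0.2047]
```

play_rows([
  [[-1,0.017,-0.011,0,0],[-1,0.006,-0.028,0,0],[-1,-0.016,-0.013,0,0],[-1,-0.039,0.001,0,0],[-1,-0.061,0.016,0,0],[-1,-0.083,0.031,0,0],[-1,-0.105,0.045,0,0],[-1,-0.128,0.06,0,0],[-1,-0.15,0.075,0,0],[-1,-0.172,0.089,0,0],[-1,-0.195,0.104,0,0],[-1,-0.195,0.104,0,0]],
])

```text
clock: 9.63
tcp_pos: [0.5878, -0.0403, -0.0045]
orientation: [0.896, 3.01, 0.001]
contact_force: [-0.1, -0.4, -0.1]
grip_width: 0.0855
gripper_force: 0.2
```

Run:
```python
from h import *
track()
duo("pics/c6.png",(170,60,320,210),(215,100,305,190))
```

```text
t 9.63 tcp [ 0.5878 -0.0403 -0.0045] yawx 146.86 F [-0.1 -0.4 -0.1] j [ 0.38  0.72 -0.56  1.89  0.57  0.7   0.48]
(np.float64(253.8), np.float64(147.5), 10) [(0.82, [242.1, 138.2, 264.5, 170.2])]
dot pos [ 0.6661 -0.0011  0.2   ] minus tcp [0.0784 0.0393 0.2045]
```

View pics/c6.png

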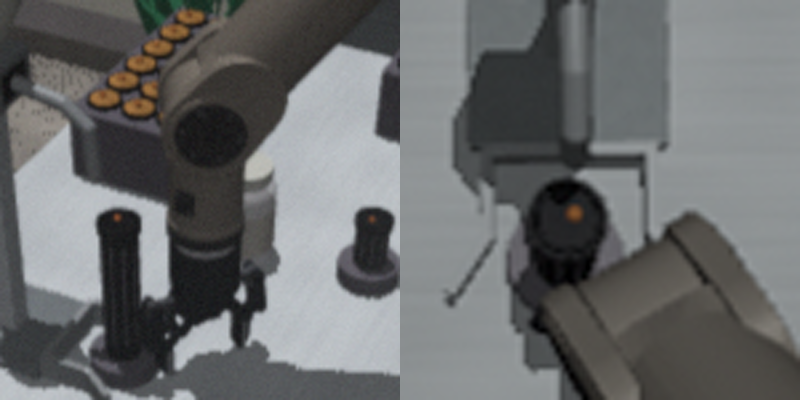

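The pot is in the mouth between the fences, upright, with its dot at (575,212) in line with the drop tube, and the arm is clear of it. About 25 mm is left.

play_rows([
  [[-1,-0.02,0.013,0,0],[-1,-0.038,0.025,0,0],[-1,-0.056,0.037,0,0],[-1,-0.074,0.048,0,0],[-1,-0.092,0.06,0,0],[-1,-0.092,0.06,0,0]],
])

```text
clock: 10.33
tcp_pos: [0.6094, -0.0404, -0.0046]
orientation: [0.896, 3.01, 0.001]
contact_force: [-0.4, -0.9, -0.0]
grip_width: 0.0854
gripper_force: 0.3
```

play_rows([
  [[-1,-0.006,0.004,0,0],[-1,-0.012,0.008,0,0],[-1,-0.012,0.008,0,0]],
])

```text
clock: 10.58
tcp_pos: [0.611, -0.0404, -0.0047]
orientation: [-0.895, -3.011, 0.0]
contact_force: [-2.5, -1.3, 0.3]
grip_width: 0.0856
gripper_force: 1.1
```

```bash
python3 -c "
from h import *
track()"
```

```text
t 10.58 tcp [ 0.611  -0.0404 -0.0047] yawx 146.88 F [-2.5 -1.3  0.3] j [ 0.37  0.75 -0.56  1.83  0.57  0.73  0.49]
(np.float64(254.33333333333334), np.float64(138.33333333333334), 3) [(0.75, [239.1, 130.9, 263.3, 163.2]), (0.48, [325.1, 150.0, 363.6, 181.6])]
dot pos [ 0.6888 -0.0026  0.2   ] minus tcp [0.0778 0.0378 0.2047]
```

play_rows([
  [[-1,-0.006,0.004,0,0],[-1,-0.012,0.008,0,0],[-1,-0.012,0.008,0,0]],
])

```text
clock: 10.93
tcp_pos: [0.6142, -0.0404, -0.0047]
orientation: [0.895, 3.011, 0.0]
contact_force: [-1.9, -0.5, -0.3]
grip_width: 0.0855
gripper_force: 0.9
```

play_rows([
  [[-1,-0.006,0.004,0,0],[-1,-0.012,0.008,0,0],[-1,-0.012,0.008,0,0]],
])

```text
clock: 11.18
tcp_pos: [0.6164, -0.0404, -0.0048]
orientation: [-0.895, -3.01, 0.001]
contact_force: [-4.4, -0.1, 1.2]
grip_width: 0.0857
gripper_force: 2.1
```

play_rows([
  [[-1,-0.006,0.004,0,0],[-1,-0.012,0.008,0,0],[-1,-0.012,0.008,0,0]],
])

```text
clock: 11.43
tcp_pos: [0.6169, -0.0404, -0.005]
orientation: [-0.892, -3.007, 0.004]
contact_force: [-12.1, -0.9, 9.3]
grip_width: 0.0855
gripper_force: 6.2
```

```bash
python3 -c "
from h import *
o,R,b=track()
duo('pics/c7.png',(170,60,320,210),(215,100,305,190))"
```

```text
t 11.43 tcp [ 0.6169 -0.0404 -0.005 ] yawx 146.94 F [-12.1  -0.9   9.3] j [ 0.37  0.76 -0.56  1.81  0.57  0.75  0.5 ]
None [(0.55, [240.6, 127.8, 260.1, 160.1])]
```

View pics/c7.png

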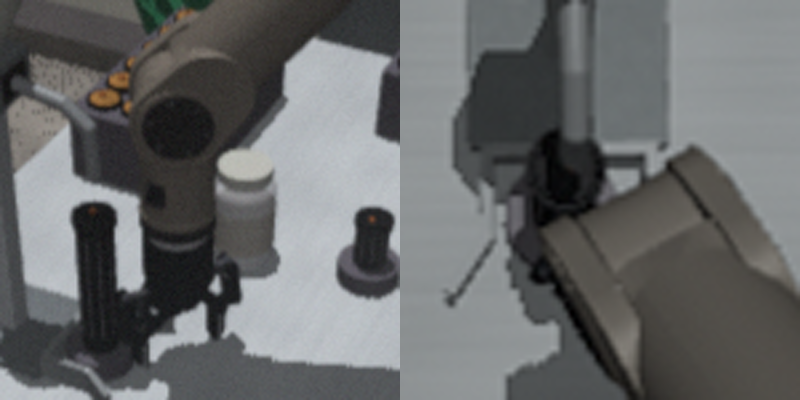

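The pot is at the back stop: the force rose to 12 N, and the pot stands upright under the drop tube. I'll back straight out and check.

play_rows([
  [[-1,0.02,-0.013,0,0],[-1,0.05,-0.033,0,0],[-1,0.12,-0.078,0,0],[-1,0.23,-0.15,0,0],[-1,0.335,-0.219,0,0],[-1,0.335,-0.219,0,0],[-1,0.335,-0.219,-0.5,0],[-1,0.335,-0.219,-1,0],[-1,0.335,-0.219,-1,0],[-1,0.335,-0.219,-1,0],[-1,0.335,-0.219,-1,0]],
])

```text
clock: 12.55
tcp_pos: [0.5411, -0.04, 0.199]
orientation: [0.894, 3.007, 0.002]
contact_force: [1.0, -0.9, -0.0]
grip_width: 0.0854
gripper_force: 0.0
```

play_rows([
  [[1,0.4,-0.1,-0.4,0],[1,0.5,-0.3,-0.4,0],[1,0.5,-0.3,-0.4,0],[1,0.5,-0.3,-0.4,0],[1,0.5,-0.3,-0.4,0],[1,0.5,-0.3,-0.4,0]],
])

```text
clock: 13.05
tcp_pos: [0.4236, -0.0365, 0.2764]
orientation: [0.896, 3.006, -0.002]
contact_force: [1.0, 0.4, -0.0]
grip_width: 0.0119
gripper_force: 0.0
```

Run:
```python
from h import *
track()
a,b=duo('pics/c8.png',(140,150,290,270),(150,110,290,222))
for t in ["trigger_top"]:
    for f,n in ((a,"side"),(b,"top")):
        print(n,[(round(d["score"],2),np.round(d["rect"],1).tolist(), np.round(np.argwhere(d["pixels"]).mean(0)[::-1],1).tolist()) for d in viewer.trace(f,t)])
```

```text
t 13.05 tcp [ 0.4236 -0.0365  0.2764] yawx 146.81 F [ 1.   0.4 -0. ] j [ 0.75  0.07 -0.83  2.02  0.06  1.08  0.89]
None [(0.94, [241.7, 130.2, 264.3, 164.0])]
side [(0.62, [150.0, 233.2, 164.6, 248.0], [157.4, 239.4]), (0.5, [180.2, 245.5, 192.1, 261.5], [185.0, 251.7]), (0.45, [187.5, 218.9, 199.0, 234.9], [191.3, 225.5])]
top [(0.71, [165.6, 133.1, 180.5, 145.2], [172.6, 140.6]), (0.58, [164.5, 165.2, 174.5, 177.8], [171.0, 171.0]), (0.5, [194.5, 188.1, 208.9, 200.8], [199.3, 194.2]), (0.48, [195.2, 155.6, 211.3, 166.7], [201.7, 159.0])]
```

View pics/c8.png

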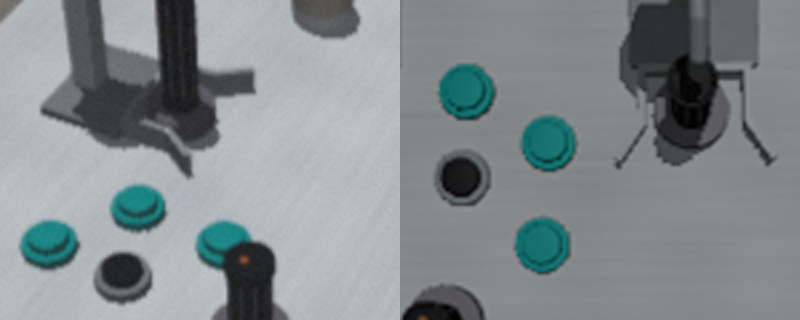

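The pot stands upright in the bay at (692,110) in the right half, under the tube. The grey button with its black top is at (461,177) right and (123,271) left, with the teal look-alikes around it.

Run:
```python
from h import *
a=viewer.grab_frame("side");b=viewer.grab_frame("top")
def blob(f,u,v,rad):
    g=f["pixels"].astype(int).sum(2);U,V=np.meshgrid(np.arange(512),np.arange(384))
    m=(g<160)&(np.hypot(U-u,V-v)<rad);return U[m].mean(),V[m].mean(),m.sum()
for f,u,v in ((a,186,251.5),(b,171.2,171.5)):
    q=blob(f,u,v,9);print(q,np.round(onz(f,q[0],q[1],.022),4))
print("foot front z0",onz(b,252.4,162.1,0)[0]+.038,"z.026",onz(b,252.4,162.1,.026)[0]+.038,"y",onz(b,264.8,150,.026)[1]+.038,onz(b,239.9,150,.026)[1]-.038)
```

```text
(np.float64(185.45454545454547), np.float64(251.34265734265733), np.int64(143)) [0.6208 0.2426 0.022 ]
(np.float64(170.69127516778522), np.float64(171.54362416107384), np.int64(149)) [0.6263 0.2335 0.022 ]
foot front z0 0.6916769742400491 z.026 0.688620113892997 y 0.003074466832122237 -0.0020744869355328877
```

play_rows([
  [[1,0.548,0.837,0,0],[1,0.548,0.837,0,0],[1,0.548,0.837,0,0],[1,0.548,0.837,0,0],[1,0.548,0.837,0,0],[1,0.548,0.837,0,0],[1,0.548,0.837,0,0]],
])

```text
clock: 14.03
tcp_pos: [0.4223, 0.1664, 0.2752]
orientation: [-0.887, -3.012, -0.002]
contact_force: [0.1, -0.2, 0.1]
grip_width: 0.0001
gripper_force: 0.0
```

play_rows([
  [[1,-0.638,0.851,0,0],[1,-0.638,0.851,0,0],[1,-0.638,0.851,0,0],[1,-0.638,0.851,0,0],[1,-0.638,0.851,0,0],[1,-0.638,0.851,0.38,0],[1,-0.638,0.851,0.38,0],[1,-0.638,0.851,0.38,0],[1,-0.638,0.851,0.38,0]],
])

```text
clock: 14.78
tcp_pos: [0.6219, 0.2345, 0.1972]
orientation: [-0.896, -3.007, 0.006]
contact_force: [-0.3, -0.6, 1.0]
grip_width: 0.0004
gripper_force: 0.0
```

Run:
```python
from h import *
o,R=state();w=viewer.grab_frame("wrist")
for d in viewer.trace(w,"trigger_top"):
    q=np.argwhere(d["pixels"]).mean(0)[::-1]
    print(round(d["score"],2),np.round(d["rect"]),q.round(1),np.round(onz(w,*q,.015,o),4),w["pixels"][int(q[1]),int(q[0])])
im=w["pixels"][:,:,::-1].copy();u=proj(w,np.array([.625,.235,.022]),o);print("predicted px",u)
cv2.imwrite("pics/w2.png",im)
```

```text
t 14.78 tcp [0.6219 0.2345 0.1972] yawx 146.8 F [-0.3 -0.6  1. ] j [ 0.11  0.63 -0.84  1.57  0.5   1.17  0.15]
0.83 [181. 234. 223. 272.] [201.9 252.7] [0.6617 0.1485 0.015 ] [ 51 138 134]
0.82 [280. 231. 316. 276.] [296.5 251.9] [0.7149 0.2319 0.015 ] [ 51 138 135]
0.72 [125. 148. 166. 188.] [145.1 167.9] [0.5581 0.1547 0.015 ] [ 45 134 132]
0.64 [233. 162. 273. 202.] [253.8 181.2] [0.6271 0.2359 0.015 ] [43 44 43]
predicted px [251.94726936 181.56580227]
```

View pics/w2.png

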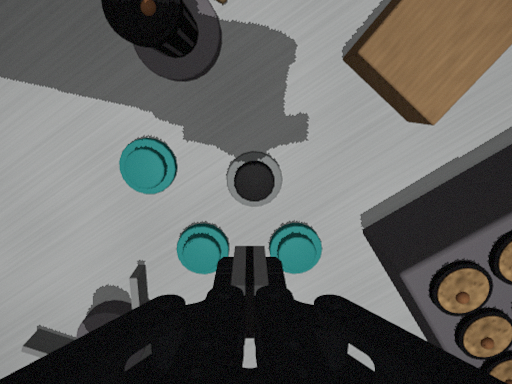

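The button is at (254,181) in the wrist view, grey ring and black top, at world (0.6265, 0.236), which agrees with the fixed cameras. I'll lower onto it.

play_rows([
  [[1,-0.012,0.014,0.2,0],[1,-0.012,0.014,0.4,0],[1,-0.012,0.014,0.6,0],[1,-0.012,0.014,0.75,0],[1,-0.012,0.014,0.83,0],[1,-0.012,0.014,0.83,0],[1,-0.012,0.014,0.83,0]],
])

```text
clock: 15.47
tcp_pos: [0.6273, 0.2384, 0.0354]
orientation: [0.896, 3.009, 0.002]
contact_force: [0.4, 0.2, 2.2]
grip_width: 0.0004
gripper_force: 0.0
```

```bash
python3 -c "
from h import *
state()
o,R,b=track()"
```

```text
t 15.47 tcp [0.6273 0.2384 0.0354] yawx 146.86 F [0.4 0.2 2.2] j [ 0.04  0.81 -0.74  1.66  0.65  0.93  0.04]
t 15.47 tcp [0.6273 0.2384 0.0354] yawx 146.86 F [0.4 0.2 2.2] j [ 0.04  0.81 -0.74  1.66  0.65  0.93  0.04]
None [(0.82, [242.4, 131.3, 265.3, 164.5])]
```

play_rows([
  [[1,0,-0.01,0.03,0],[1,0,-0.01,0.06,0],[1,0,-0.01,0.08,0],[1,0,-0.01,0.095,0],[1,0,-0.01,0.095,0]],
])

```text
clock: 15.98
tcp_pos: [0.626, 0.2363, 0.0161]
orientation: [0.896, 3.009, -0.0]
contact_force: [-0.9, -2.1, 11.7]
grip_width: 0.0001
gripper_force: 5.9
```

play_rows([
  [[1,0,0,0.005,0],[1,0,0,0.008,0],[1,0,0,0.008,0],[1,0,0,0.008,0]],
])

```text
clock: 16.32
tcp_pos: [0.6261, 0.2364, 0.0159]
orientation: [0.896, 3.009, -0.0]
contact_force: [-5.5, -5.4, 22.0]
grip_width: -0.0
gripper_force: 11.3
```

play_rows([
  [[1,0,0,-0.1,0],[1,0,0,-0.3,0],[1,0,0,-0.5,0],[1,0,0,-0.7,0],[1,0,0,-0.9,0],[1,0,0,-0.9,0],[1,0,0,-0.9,0],[1,0,0,-0.9,0]],
])

```text
clock: 16.98
tcp_pos: [0.6247, 0.2358, 0.192]
orientation: [-0.896, -3.011, 0.002]
contact_force: [-0.3, -1.0, -0.8]
grip_width: 0.0001
gripper_force: 0.0
```

```bash
python3 -c "
from h import *
o,R,b=track()
a=viewer.grab_frame('side')
for t in ['tall_pot','short_pot_a','seed_jar','brush','dibber']: print(t,[(round(d['score'],2),np.round(d['rect']).tolist()) for d in viewer.trace(a,t)[:2]])
print('short_b',[(np.round(d['rect']).tolist()) for d in viewer.trace(b,'short_pot_a')[:2]],[(np.round(d['rect']).tolist()) for d in viewer.trace(b,'seed_jar')[:1]])"
```

```text
t 16.98 tcp [0.6247 0.2358 0.192 ] yawx 146.87 F [-0.3 -1.  -0.8] j [ 0.1   0.64 -0.84  1.57  0.51  1.16  0.15]
None [(0.85, [239.9, 126.2, 263.4, 162.0])]
tall_pot [(0.78, [196.0, 137.0, 217.0, 202.0])]
short_pot_a [(0.78, [216.0, 238.0, 248.0, 296.0]), (0.75, [298.0, 138.0, 320.0, 172.0])]
seed_jar [(0.64, [249.0, 115.0, 271.0, 162.0])]
brush [(0.86, [206.0, 288.0, 234.0, 368.0])]
dibber [(0.49, [324.0, 128.0, 344.0, 155.0]), (0.46, [179.0, 244.0, 192.0, 259.0])]
short_b [[333.0, 213.0, 364.0, 237.0], [151.0, 216.0, 173.0, 236.0]] [[328.0, 148.0, 362.0, 181.0]]
```

The button bottomed out: the force rose to 22 N with no further travel. It is released, the bystanders are where they were, and the pot is home.

Run:
```python
from h import *
a=viewer.grab_frame("side")
t=np.linspace(0,2*np.pi,73)
for x in (.675,.683,.691):
    p=np.array([proj(a,np.array([x+.038*np.cos(k),-.001+.038*np.sin(k),z])) for k in t for z in (0,.026)])
    q=proj(a,np.array([x,-.001,.2]));print(x,p.min(0).round(1),p.max(0).round(1),"top",q.round(1))
print(viewer.trace(a,"tall_pot")[0]["rect"])
print(r.hand_in())
```

```text
0.675 [199.6 179.5] [225.7 203.2] top [210.5 139.1]
0.683 [197.2 178.7] [223.3 202.3] top [207.9 138.3]
0.691 [194.9 177.9] [221.  201.5] top [205.3 137.5]
[193.4, 136.3, 219.8, 204.0]
the job is handed in; nothing more can be done
None
```

I pushed the tall pot upright into the bay until it stood against the back stop, then pressed the grey button fully down and let it up; the bystanders showed no visible movement, and the job is handed in, though no verdict came back.

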